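Lay out the rinse station on the autosampler tray

ROBOT

A 6-joint arm with a two-finger parallel gripper is mounted at the origin on the work surface. World frame = base frame: x ahead of the robot, y to its left, z up, the work surface at z = 0. Lengths are in m, angles in rad, forces in N, time in s.
With the tool pointing down it reaches from about 0.35 to 0.8 m from the base axis. Payload 7.3 kg.
Tool frame: the origin (TCP) lies on the centre line of the jaws, within the pads' length; the fingertips stand finger_overhang ahead of it and the grasp point (between the pads) lies 8 mm behind it (finger_overhang is the distance from the TCP to the fingertips, in m); z points along the fingers, y is the direction in which the jaws open and shut (so a half turn about z gives the same grasp; the last joint's range is limited). The gripper opens to 85 mm and grips with 20 to 120 N. Pads are 22 mm wide; open, the fingers measure 114 mm over their backs; the gripper's body (76 mm by 85 mm) begins 54 mm behind the grasp point. The pads swing forward as they close: fully open they stand 13 mm farther back than shut.
Start: joints at [-1.453, 0.342, 1.524, -0, 1.275, -0.146], TCP at [0.137, -0.507, 0.242] pointing down, gripper open.
Joint ranges: [-2.53, 2.53], [-0.77, 2.02], [0.04, 2.7], [-1, 4.14], [0.28, 2.66], [-3.11, 3.11]. Speed limits (rad/s): [2.57, 2.57, 3.14, 3.14, 3.14, 3.14].

INTERFACE

Orientations are given as a unit quaternion [x, y, z, w].
In Python, from bench import observe, camera, calibration, hand_in, finger_overhang gives the robot as it stands. The module is installed in compiled form; this text tells all that it offers.
- The arm moves only by the tool apply_moves, never from a script. Its argument "plan" is text: rows parted by semicolons, each of 7 numbers parted by spaces: the shift along the tool's x, y, z in cm, then the turn, a rotation vector about the tool's x, y, z in degrees, then the closure, from 0 (fully open) to 1 (shut). A call has exactly 5 rows; each row is the pose to reach, as a shift and turn from the pose commanded when the call began, along the tool's axes at that moment; what a row does not reach only later rows make up. A row lasts 1/10 s, in which the tool goes at most 50 mm and 8.59 degrees, less where a joint would pass 70% of its speed; a pose out of reach is approached as far as the arm can. A call with a gripper value outside its range is refused whole. The fingers move at their own pace and stop on an object; "grip_force" is the grip in N (left out, the last holds). Time passes only in rows, so rows that repeat a pose let the fingers close, or fill a call up. It gives the time, the measured TCP pose, the force and the opening at its end, in the units of the state.
- observe(): the state, without advancing time (a new reading comes with each control period).
- camera(name): name is "scene" or "top" or "wrist"; returns the picture (384x512x3 uint8, red, green, blue); there is no depth.
- calibration(name): a dict with "K" (3x3 intrinsics, pixels), "rvec" (rotation vector, rad) and "tvec" (3), from world to camera coordinates, as OpenCV has them. Camera axes: x right, y down, z forward; pixel columns grow to the right and rows downward; lengths in m; the calibration is good to about 2 mm. A picture is of the moment at which its call begins: read the wrist's pose just before it. calibration takes no time and is no camera call; for the wrist camera it gives the pose at the moment of the call.
- hand_in(): hands the job in, once; it reports no verdict.
The state is a dict: "time": time; "joints": joint angles; "qd": joint speeds; "effort": joint torques, N m; "ee_pos": TCP position; "tool_rot": TCP orientation; "force": force on the tool from outside, world axes, zero at the start; "moment": the same for the moment, N m; "opening": opening from 0.0 (shut) to 1.0 (fully open).
Only numpy, scipy, OpenCV 4.12 (cv2) and the standard library are available. Lean on these libraries where they do the work, as an engineer would, in place of code of your own. Each camera call takes 0.05 s, during which the arm holds its last target.

TASK

Lay out the rinse station on the white tray, which has a row of three dark round seats: stand the amber bottle with the orange cap on the end seat next to the sample rack (the one with green-capped tubes at one end of the tray), the white bottle with the blue cap on the end seat next to the grey wash port with the blue top, and the steel beaker on the middle seat between them, each centred on its seat. Then put the yellow cover on top of the beaker, knob up and seated on the rim. Let go of everything, and leave the timer and the purple tip box where they are.

Things in the scene. Friction and masses are not known exactly. Their poses are not given: they have to be found in the camera images.
- tray: Fixed flat white tray, 110 mm (its x) by 340 mm (its y) and 6 mm thick, with three flat dark round seats 86 mm across in a row along its y, at y = -110, 0 and +110 mm (x = 0); the seats are flush with its upper face. Origin: centre of the underside, on the bench (the upper face is at z = 6 mm); the long side lies roughly across in front of the robot.
- rack: Fixed white sample rack, 80 mm (along the tray's x) by 90 mm (along the tray's y), block 45 mm high, with six green-capped tubes that reach 86 mm. Origin: centre of the underside. It stands on the bench beyond one end of the tray, its centre 225 mm from the tray's centre and 115 mm from the nearest seat's centre. It may be at either end, in line with the seats.
- port: Fixed grey wash port, 80 mm (tray's x) by 90 mm (tray's y), 54 mm high with a blue top and two steel nozzles that reach 80 mm. Origin: centre of the underside. It stands beyond the tray's other end from the rack, also 225 mm from the tray's centre and 115 mm from the nearest seat's centre. It may be at either end, in line with the seats.
- acid: Loose amber (dark brown) bottle with an orange cap and a paper label: round, 60 mm in diameter with straight walls up to 78 mm, then a shoulder and a 36 mm cap, 110 mm high in all, about 0.25 kg. Origin: centre of the underside, z up along the bottle. Stands on the bench at the start.
- water: Loose white bottle with a blue cap, same shape as the amber one: 60 mm in diameter with straight walls up to 78 mm, 36 mm cap, 110 mm high in all, about 0.25 kg. Origin: centre of the underside, z up. Stands on the bench at the start.
- beaker: Loose open steel beaker, a straight cylinder 60 mm in outer diameter, wall 3 mm (mouth 54 mm), 80 mm high, about 0.16 kg, mouth up. Origin: centre of the underside, z up. Stands on the bench at the start.
- cover: Loose yellow beaker cover, 0.06 kg: a disc 72 mm in diameter and 5 mm thick, below it a centring boss 40 mm in diameter and 6 mm high that enters the beaker's mouth, above it a knob 22 mm in diameter and 28 mm high. Origin: centre of the boss's underside, z up to the knob: disc from z = 6 to 11 mm, knob from 11 to 39 mm. Starts knob up on the bench. Seated, its origin is 74 mm above the beaker's.
- timer: Bystander, loose: grey timer 55 x 65 x 24 mm with a pale display and three red buttons, among the things to be moved. Origin: centre of the underside. Leave it alone.
- tipbox: Bystander, loose: purple tip box 77 x 112 x 58 mm, beyond the tray. Origin: centre of the underside. Leave it alone.
There are look-alikes about, which are no part of the job. What is shaped like the beaker but turquoise is not meant.

How it is judged:
By the outcome, as a careful person would: the job done as asked, in the order asked, and still so for the second after the job is handed in, with the robot touching nothing.
It also fails if it takes over 99 s, if anything falls off the work surface, if the arm or the gripper's body presses on something with over 40 N, if the wrist force passes 120 N, or if a joint passes its speed limit or range.

## Working session

There is one attempt and no reset: what is moved stays moved. The work goes in short steps, Python scripts to look and compute and a tool call to move; the robot and the scene stay as the last step left them, time stands still between calls to the robot, and variables do not carry over. Pictures are saved under pics/ and viewed, and the job is handed in when it is done.

Besides the shell and the picture viewer there is one more tool, called in YAML: its name, and indented under it one key for each argument. apply_moves: Moves the arm, as the interface text tells. Its arguments: {"type":"object","properties":{"plan":{"type":"string"},"grip_force":{"type":"number"}},"required":["plan"]}

```bash
mkdir -p pics; python3 - <<'E'
from bench import observe, camera, calibration, finger_overhang
import cv2
print(observe(), finger_overhang)
for n in ("scene","top"):
    im=camera(n); cv2.imwrite(f"pics/{n}0.png",im[:,:,::-1])
    c=calibration(n); print(n,c)
E
```

```text
{'time': 0.0, 'joints': array([-1.45301167e+00,  3.42754597e-01,  1.52502706e+00,  2.30019183e-05,
        1.27537711e+00, -1.45984893e-01]), 'qd': array([ 0.00021586,  0.00054773,  0.00107296, -0.0016439 , -0.00177758,
       -0.0006426 ]), 'effort': array([ 4.99702219e-04, -4.33674324e+01, -2.46006793e+01, -1.57031682e-04,
        7.78641785e-03, -1.59358120e-05]), 'ee_pos': array([ 0.1368693 , -0.50645103,  0.24160589]), 'tool_rot': array([ 9.91315939e-01,  1.31499412e-01,  2.20398206e-05, -7.82821768e-04]), 'force': array([ 0.01294399,  0.21686336, -0.47000613]), 'moment': array([ 0.03089151, -0.02050828, -0.04080847]), 'opening': 1.0029589767528038} 0.011
scene {'K': array([[443.84525983,   0.        , 261.2778799 ],
       [  0.        , 443.84525983, 190.98371477],
       [  0.        ,   0.        ,   1.        ]]), 'rvec': array([ 1.79244571,  1.70768887, -0.69207398]), 'tvec': array([-0.01212532, -0.35470318,  1.36785118])}
top {'K': array([[468.80139117,   0.        , 262.91616871],
       [  0.        , 468.80139117, 193.7269966 ],
       [  0.        ,   0.        ,   1.        ]]), 'rvec': array([ 2.15732971, -2.17839885,  0.16998223]), 'tvec': array([-0.01806445,  0.52377671,  1.04952787])}
```

View pics/scene0.png

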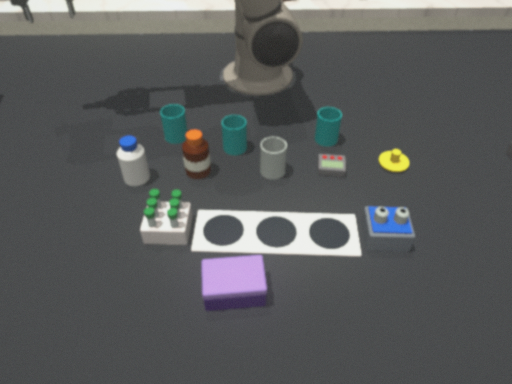

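View pics/top0.png

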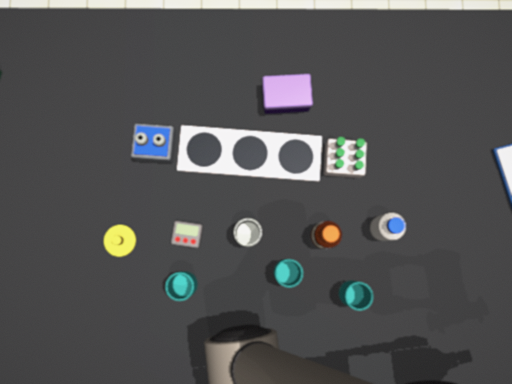

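Three turquoise look-alikes: top view (180,286), (288,272), (358,295). The grey steel beaker is at (248,232), scene (273,158). The amber bottle with the orange cap is at (328,234), the white one with the blue cap at (390,226) and the cover at (120,240). The rack is on the right in the top view and the port on the left.

```bash
cat > h.py <<'E'
import numpy as np, cv2
from bench import observe, camera, calibration, finger_overhang
def ray(n,uv,z,c=None):
    c=c or calibration(n); R=cv2.Rodrigues(np.array(c["rvec"]))[0]; t=np.array(c["tvec"])
    d=R.T@np.linalg.inv(c["K"])@np.array([uv[0],uv[1],1.]); o=-R.T@t
    return o+d*(z-o[2])/d[2]
def proj(n,P,c=None):
    c=c or calibration(n)
    return cv2.projectPoints(np.array(P,float).reshape(-1,3),c["rvec"],c["tvec"],c["K"],None)[0].reshape(-1,2)
def blobs(m,amin=30):
    n,l,s,ct=cv2.connectedComponentsWithStats(m.astype(np.uint8))
    return [(ct[i].round(1),s[i].tolist()) for i in range(1,n) if s[i][4]>=amin]
E
python3 - <<'E'
from h import *
for n in ("top","scene"):
    im=cv2.imread(f"pics/{n}0.png"); hsv=cv2.cvtColor(im,cv2.COLOR_BGR2HSV); H,S,V=[hsv[:,:,i].astype(int) for i in range(3)]
    ms=dict(orange=((H<12)&(S>180)&(V>170),.11),blue=((H>100)&(H<125)&(S>150)&(V>120),.11),yellow=((H>24)&(H<34)&(S>150)&(V>100),.011),
      purple=((H>125)&(H<150)&(S>80)&(V>100),.058),green=((H>50)&(H<75)&(S>120)&(V>50),.086))
    for k,(m,z) in ms.items():
        for ct,s in blobs(m,15): print(n,k,ct,s,ray(n,ct,z).round(4))
    # seats: dark blobs enclosed by white tray
    w=((S<40)&(V>190)).astype(np.uint8)
    cs,h=cv2.findContours(w,cv2.RETR_CCOMP,cv2.CHAIN_APPROX_NONE)
    for c,hh in zip(cs,h[0]):
        a=cv2.contourArea(c)
        if a>300 and hh[3]>=0:
            p=np.array([ray(n,q[0],.006)[:2] for q in c],np.float32); e=cv2.fitEllipse(p); print(n,"hole",a,e, cv2.fitEllipse(c)[0])
        elif a>2000: 
            p=np.array([ray(n,q[0],.006)[:2] for q in c],np.float32); print(n,"outer",cv2.minAreaRect(p))
im=cv2.imread("pics/top0.png"); a=im[190:330,90:430]; cv2.imwrite("pics/cropA.png",cv2.resize(a,None,fx=2.35,fy=2.35,interpolation=cv2.INTER_CUBIC))
E
```

```text
top blue [152.  141.7] [135, 127, 34, 29, 559] [0.6292 0.2179 0.11  ]
top blue [395.1 225.1] [388, 218, 15, 15, 175] [ 0.4436 -0.3039  0.11  ]
top yellow [131.4 232.2] [127, 227, 8, 13, 16] [0.439  0.2822 0.011 ]
top yellow [119.1 240.1] [111, 234, 14, 12, 77] [0.4211 0.31   0.011 ]
top yellow [128.8 249.9] [121, 242, 14, 14, 20] [0.3984 0.2872 0.011 ]
top green [340.2 140.9] [337, 137, 7, 9, 45] [ 0.6349 -0.1964  0.086 ]
top green [359.6 142.3] [357, 139, 7, 8, 47] [ 0.6315 -0.24    0.086 ]
top green [339.5 152.4] [337, 149, 6, 8, 37] [ 0.6086 -0.1939  0.086 ]
top green [358.8 153.9] [356, 151, 7, 7, 34] [ 0.605  -0.2372  0.086 ]
top green [339.  163.4] [336, 160, 7, 7, 36] [ 0.5836 -0.192   0.086 ]
top green [358.4 164.9] [355, 162, 7, 7, 34] [ 0.58   -0.2354  0.086 ]
top outer ((0.6269025206565857, 0.006551012396812439), (0.34022292494773865, 0.10971654206514359), 85.24755859375)
top hole 1007.5 ((0.6178473830223083, -0.1028379574418068), (0.08656922727823257, 0.08742813766002655), 100.03843688964844) (295.3013000488281, 156.1142578125)
top hole 1014.5 ((0.6270498037338257, 0.0067
[... 690 characters left out ...]
71  0.086 ]
scene green [174.1 201.9] [169, 190, 12, 26, 168] [ 0.6096 -0.1927  0.086 ]
scene outer ((0.626460611820221, 0.008710086345672607), (0.3387928605079651, 0.11100669950246811), 85.2990951538086)
scene hole 1070.0 ((0.6340946555137634, 0.11853021383285522), (0.08713448792695999, 0.08746326714754105), 27.091272354125977) (328.94415283203125, 233.02418518066406)
scene hole 1078.0 ((0.6249103546142578, 0.00891042035073042), (0.08733642846345901, 0.08835694938898087), 88.52198028564453) (275.96295166015625, 231.3707275390625)
scene hole 1070.0 ((0.6161677241325378, -0.1009848564863205), (0.08759299665689468, 0.08765444904565811), 117.90618133544922) (222.988525390625, 229.8661651611328)
```

View pics/cropA.png

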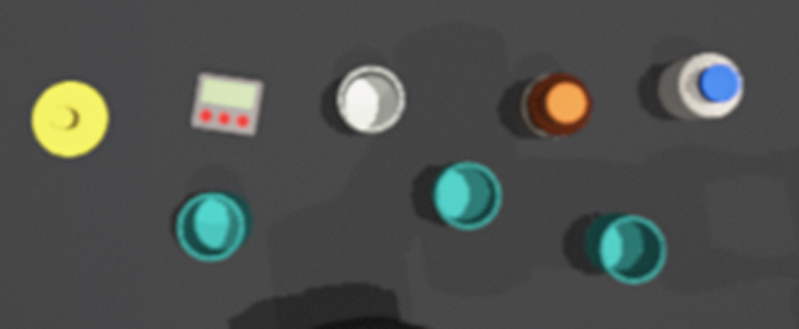

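```bash
python3 - <<'E'
from h import *
for n in ("top","scene"):
    im=cv2.imread(f"pics/{n}0.png"); hsv=cv2.cvtColor(im,cv2.COLOR_BGR2HSV); H,S,V=[hsv[:,:,i].astype(int) for i in range(3)]
    for ct,s in blobs((H>3)&(H<20)&(S>140)&(V>200),40): print(n,"orange",ct,s,ray(n,ct,.11).round(4))
    for ct,s in blobs((H>22)&(H<36)&(S>90)&(V>110),40): print(n,"cover",ct,s,ray(n,ct,.012).round(4))
    for ct,s in blobs((H>78)&(H<95)&(S>90)&(V>60),40): print(n,"turq",ct,s,ray(n,ct,.04).round(4))
    r=(330,265,165,65) if 0 else None
    x0,x1,y0,y1=(228,268,213,252) if n=="top" else (255,292,132,182)
    m=np.zeros(H.shape,bool); m[y0:y1,x0:x1]=((V>95))[y0:y1,x0:x1]
    for ct,s in blobs(m,40):
        print(n,"beaker",ct,s)
        cs,_=cv2.findContours(m.astype(np.uint8),cv2.RETR_EXTERNAL,cv2.CHAIN_APPROX_NONE)
        c=max(cs,key=cv2.contourArea)
        p=np.array([ray(n,q[0],.08)[:2] for q in c],np.float32); print(cv2.minEnclosingCircle(p),cv2.fitEllipse(p))
    z=im[y0:y1,x0:x1]; cv2.imwrite(f"pics/bk_{n}.png",cv2.resize(z,None,fx=8,fy=8))
E
```

```text
top orange [330.6 233.3] [323, 226, 16, 16, 205] [ 0.4275 -0.1644  0.11  ]
top cover [119.3 240.2] [103, 224, 34, 33, 870] [0.4208 0.3092 0.012 ]
top turq [288.3 272.7] [274, 259, 30, 29, 692] [ 0.343  -0.0781  0.04  ]
top turq [180.5 285.5] [165, 271, 32, 30, 768] [0.3178 0.1633 0.04  ]
top turq [356.6 294.9] [340, 281, 34, 30, 794] [ 0.2918 -0.231   0.04  ]
top beaker [247.6 231.8] [233, 218, 30, 29, 688]
((0.43426987528800964, 0.012659063562750816), 0.032451704144477844) ((0.4339830279350281, 0.01260866317898035), (0.06241435185074806, 0.06303636729717255), 4.960806369781494)
scene orange [193.5 134.3] [186, 130, 15, 10, 110] [ 0.4275 -0.1624  0.11  ]
scene cover [393.7 160.3] [378, 148, 32, 24, 572] [0.4207 0.3113 0.012 ]
scene turq [173.3 122.5] [160, 104, 27, 40, 852] [ 0.2863 -0.2276  0.04  ]
scene turq [327.5 125.6] [315, 106, 28, 40, 875] [0.3134 0.163  0.04  ]
scene turq [233.9 134.1] [221, 115, 26, 40, 910] [ 0.3396 -0.0745  0.04  ]
scene beaker [272.4 156.3] [259, 135, 29, 45, 1033]
((0.47194403409957886, 0.00834999606013298), 0.07452098280191422) ((0.4680006206035614, 0.01066520158201456), (0.06123306229710579, 0.1583174467086792), 83.16202545166016)
```

View pics/bk_top.png

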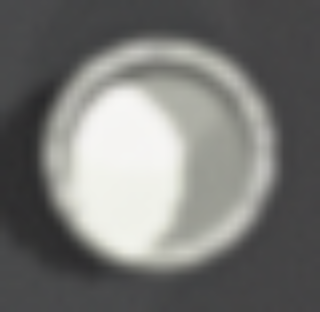

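```bash
cat >> h.py <<'E'
from scipy.spatial.transform import Rotation as Ro
def go(x,y,z,yaw=-4.8):
    """shift (cm) and turn (deg) in tool axes to TCP (x,y,z), tool down, tool y at yaw deg in world"""
    s=observe(); R=Ro.from_quat(s["tool_rot"]); a=np.radians(yaw)
    ty=np.array([np.cos(a),np.sin(a),0]); tz=np.array([0,0,-1.]); tx=np.cross(ty,tz)
    T=Ro.from_matrix(np.stack([tx,ty,tz],1))
    d=R.inv().apply(np.array([x,y,z])-s["ee_pos"])*100
    print("shift cm",d.round(2),"turn",(R.inv()*T).as_rotvec(degrees=True).round(1),"t",round(s["time"],2),"ee",s["ee_pos"].round(4),"F",s["force"].round(1),"op",round(s["opening"],3))
E
python3 -c "
from h import *
go(.4275,-.1634,.242)"
```

```text
shift cm [ 3.700e+01 -2.555e+01  1.000e-02] turn [ -0.1  -0.1 -70.1] t 0.1 ee [ 0.1369 -0.5065  0.2417] F [-0.2  0.4 -0.5] op 1.001
```

apply_moves:
  plan: "37 -25.5 0 0 0 -70 0;37 -25.5 0 0 0 -70 0;37 -25.5 0 0 0 -70 0;37 -25.5 0 0 0 -70 0;37 -25.5 0 0 0 -70 0"

```text
time: 0.6
ee_pos: [0.2994, -0.3144, 0.2421]
tool_rot: [0.873, 0.488, 0.0, -0.0]
force: [0.1, -0.5, -0.5]
opening: 1.001
```

```bash
python3 -c "
from h import *
go(.4275,-.1634,.242)"
```

```text
shift cm [1.958e+01 3.000e+00 1.000e-02] turn [ -0.   -0.  -26.8] t 0.6 ee [ 0.2994 -0.3144  0.2421] F [ 0.1 -0.5 -0.5] op 1.001
```

apply_moves:
  plan: "19.6 3 0 0 0 -26.8 0;19.6 3 0 0 0 -26.8 0;19.6 3 0 0 0 -26.8 0;19.6 3 0 0 0 -26.8 0;19.6 3 0 0 0 -26.8 0"

```text
time: 1.1
ee_pos: [0.4302, -0.1613, 0.242]
tool_rot: [0.735, 0.678, 0.001, -0.0]
force: [-0.1, -0.3, 0.1]
opening: 0.994
```

```bash
python3 -c "
from h import *
go(.4275,-.1634,.242)
c=calibration('wrist'); im=camera('wrist'); cv2.imwrite('pics/w1.png',im[:,:,::-1])
print(proj('wrist',[[.4275,-.1634,.11],[.445,-.304,.11]],c))
"
```

```text
shift cm [-0.24 -0.26  0.  ] turn [ 0.  -0.1  0.1] t 1.1 ee [ 0.4302 -0.1613  0.242 ] F [-0.1 -0.3  0.1] op 0.994
[[253.15735709 189.66611471]
 [282.86743086 325.47726504]]
```

View pics/w1.png

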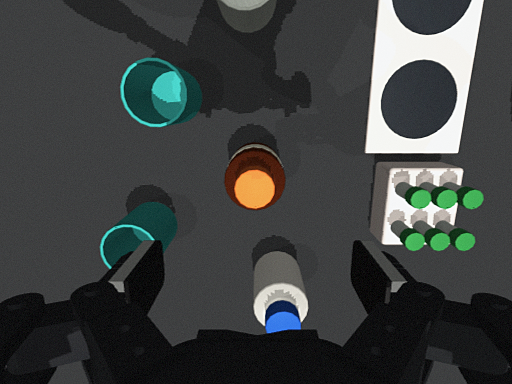

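The wrist view shows the orange cap at (254,188), against a predicted (253,190). The grey beaker is at the top (245,0), with turquoise ones at (155,92) and (130,245). I'll refine the acid position and the seats from this view.

```bash
cat >> h.py <<'E'
def hsv(im): 
    h=cv2.cvtColor(im,cv2.COLOR_RGB2HSV).astype(int); return h[:,:,0],h[:,:,1],h[:,:,2]
def circ(m,z,n,c,lo,hi):
    """external contours of mask, cast on plane z, fit circle with diameter in lo..hi"""
    cs,_=cv2.findContours(m.astype(np.uint8),cv2.RETR_LIST,cv2.CHAIN_APPROX_NONE)
    for k in cs:
        if len(k)<20: continue
        p=np.array([ray(n,q[0],z,c)[:2] for q in k],np.float32); e=cv2.fitEllipse(p)
        if lo<e[1][0] and e[1][1]<hi: print("px",k[:,0].mean(0).round(),"world",np.round(e[0],4),"diam",np.round(e[1],4))
E
python3 -c "
from h import *
im=cv2.imread('pics/w1.png')[:,:,::-1].copy();c=calibration('wrist')
H,S,V=hsv(im)
circ((H>3)&(H<20)&(S>140)&(V>180),.11,'wrist',c,.03,.042)
circ((V>150)&(S<60),.006,'wrist',c,.08,.095)
go(.4275,-.1634,.242)
"
```

```text
px [254. 189.] world [ 0.4268 -0.165 ] diam [0.0339 0.0343]
px [419.  99.] world [ 0.6168 -0.104 ] diam [0.0861 0.0864]
shift cm [-0.03 -0.13 -0.01] turn [-0. -0.  0.] t 1.15 ee [ 0.4288 -0.1633  0.2419] F [-1.5 -0.8 -0.5] op 1.002
```

apply_moves:
  plan: "-0.1 -0.1 5 0 0 0 0;-0.1 -0.1 10 0 0 0 0;-0.1 -0.1 14 0 0 0 0;-0.1 -0.1 17 0 0 0 0;-0.1 -0.1 18.4 0 0 0 0"

```text
time: 1.65
ee_pos: [0.4243, -0.1669, 0.0556]
tool_rot: [0.739, 0.674, -0.001, -0.002]
force: [0.5, -0.3, 0.3]
opening: 1.001
```

apply_moves:
  plan: "0 0 0 0 0 0 0;0 0 0 0 0 0 1;0 0 0 0 0 0 1;0 0 0 0 0 0 1;0 0 0 0 0 0 1"
  grip_force: 40

```text
time: 2.15
ee_pos: [0.4272, -0.1674, 0.0597]
tool_rot: [0.738, 0.675, 0.0, 0.001]
force: [-1.1, -1.4, 7.4]
opening: 0.688
```

```bash
python3 -c "
from h import *
go(.427,-.1645,.058)"
```

```text
shift cm [ 0.29 -0.05  0.17] turn [ 0.1  0.1 -0.3] t 2.15 ee [ 0.4272 -0.1674  0.0597] F [-1.1 -1.4  7.4] op 0.688
```

apply_moves:
  plan: "0 0 0 0 0 0 1;0 0 -2 0 0 0 1;0 0 -6 0 0 0 1;0 0 -9 0 0 0 1;0 0 -10 0 0 0 1"

```text
time: 2.65
ee_pos: [0.4279, -0.1673, 0.1613]
tool_rot: [0.738, 0.675, 0.001, 0.003]
force: [0.2, -0.4, -3.4]
opening: 0.685
```

```bash
python3 -c "
from h import *
c=calibration('wrist'); im=camera('wrist'); cv2.imwrite('pics/w2.png',im[:,:,::-1])
go(.617,-.106,.16)
H,S,V=hsv(im); z=observe()['ee_pos'][2]+.052
circ((H>3)&(H<20)&(S>140)&(V>180),z,'wrist',c,.02,.05)
"
```

```text
shift cm [ 7.79 18.29  0.2 ] turn [ 0.3  0.1 -0.3] t 2.7 ee [ 0.4278 -0.1673  0.1612] F [ 1.  -0.5 -1.1] op 0.689
```

View pics/w2.png

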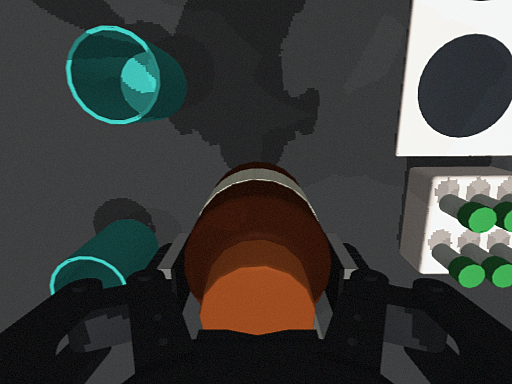

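The bottle is held between the pads, upright. Next, carry it to the rack seat.

apply_moves:
  plan: "7.8 18.3 0.2 0 0 0 1;7.8 18.3 0.2 0 0 0 1;7.8 18.3 0.2 0 0 0 1;7.8 18.3 0.2 0 0 0 1;7.8 18.3 0.2 0 0 0 1"

```text
time: 3.2
ee_pos: [0.6197, -0.1027, 0.1527]
tool_rot: [0.737, 0.676, 0.0, -0.001]
force: [0.8, 0.0, -4.0]
opening: 0.684
```

apply_moves:
  plan: "0 0 0 0 0 0 1;0 0 0 0 0 0 1;0 0 2 0 0 0 1;0 0 4 0 0 0 1;0 0 6 0 0 0 1"

```text
time: 3.7
ee_pos: [0.6146, -0.106, 0.096]
tool_rot: [0.738, 0.674, -0.0, 0.0]
force: [0.3, -0.2, -3.6]
opening: 0.689
```

```bash
python3 -c "
from h import *
go(.617,-.106,.067)
for n in ('top','scene'):
    im=camera(n); cv2.imwrite('pics/%s1.png'%n,im[:,:,::-1])
go(.617,-.106,.067)
im=np.hstack([cv2.imread('pics/top1.png')[80:240,200:400],cv2.imread('pics/scene1.png')[130:290,120:320]])
cv2.imwrite('pics/c1.png',cv2.resize(im,None,fx=2,fy=2))
"
```

```text
shift cm [0.03 0.24 2.89] turn [-0.   0.  -0.4] t 3.7 ee [ 0.6146 -0.106   0.096 ] F [ 0.3 -0.2 -3.6] op 0.689
shift cm [-0.02  0.44  2.66] turn [-0.4 -0.1 -0.4] t 3.8 ee [ 0.6128 -0.1054  0.0936] F [-0.6  0.3 -3.8] op 0.689
```

View pics/c1.png

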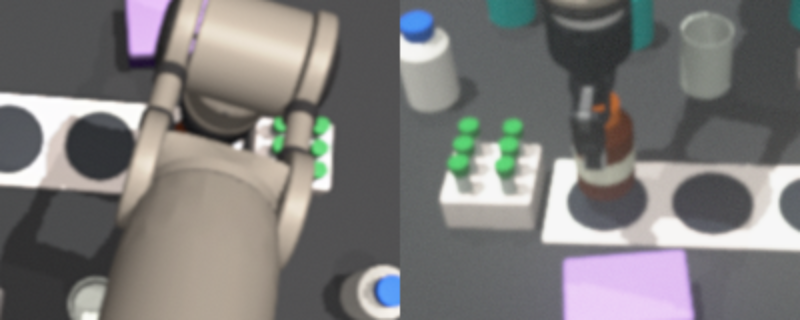

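apply_moves:
  plan: "0 0.4 1 0.4 0 -0.4 1;0 0.4 1.6 0.4 0 -0.4 1;0 0.4 2.0 0.4 0 -0.4 1;0 0.4 2.2 0.4 0 -0.4 1;0 0.4 2.2 0.4 0 -0.4 1"

```text
time: 4.3
ee_pos: [0.6198, -0.1056, 0.0743]
tool_rot: [0.736, 0.677, -0.002, -0.003]
force: [0.6, -0.2, -1.8]
opening: 0.691
```

```bash
python3 -c "
from h import *
go(.617,-.106,.067)
im=camera('scene'); cv2.imwrite('pics/s2.png',im[:,:,::-1])
go(.617,-.106,.067)
cv2.imwrite('pics/c2.png',cv2.resize(im[150:270,150:310,::-1],None,fx=4,fy=4))
"
```

```text
shift cm [-0.07 -0.27  0.73] turn [-0.4  0.   0.1] t 4.3 ee [ 0.6198 -0.1056  0.0743] F [ 0.6 -0.2 -1.8] op 0.691
shift cm [-0.07 -0.28  0.75] turn [-0.4  0.   0.1] t 4.35 ee [ 0.6199 -0.1056  0.0745] F [ 0.8 -0.7 -2.4] op 0.689
```

View pics/c2.png

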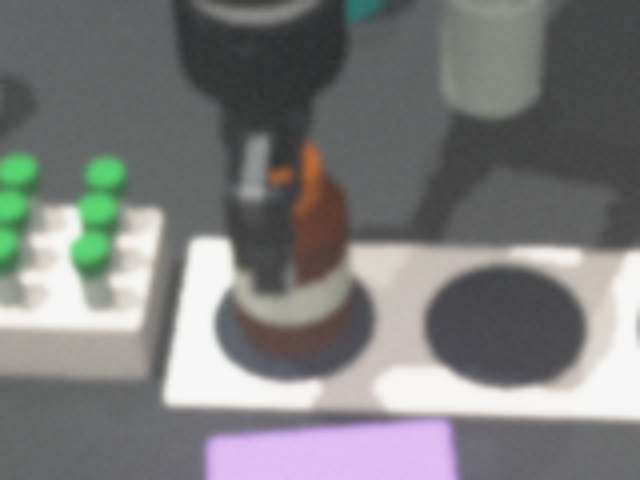

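apply_moves:
  plan: "0 -0.2 0.4 -0.3 0 0 1;0 -0.2 0.6 -0.3 0 0 1;0 -0.2 0.7 -0.3 0 0 1;0 -0.2 0.7 -0.3 0 0 1;0 -0.2 0.7 -0.3 0 0 1"

```text
time: 4.85
ee_pos: [0.6179, -0.1055, 0.0674]
tool_rot: [0.736, 0.677, -0.001, -0.001]
force: [-0.3, -0.2, -1.9]
opening: 0.688
```

```bash
python3 -c "
from h import *
go(.617,-.106,.066)
im=camera('scene'); cv2.imwrite('pics/s3.png',im[:,:,::-1])
go(.617,-.106,.066)
cv2.imwrite('pics/c3.png',cv2.resize(im[150:270,150:310,::-1],None,fx=4,fy=4))
"
```

```text
shift cm [-0.06 -0.08  0.14] turn [-0.1  0.   0.1] t 4.85 ee [ 0.6179 -0.1055  0.0674] F [-0.3 -0.2 -1.9] op 0.688
shift cm [-0.06 -0.09  0.14] turn [-0.1  0.   0.1] t 4.9 ee [ 0.6179 -0.1055  0.0674] F [ 0.4 -0.5 -2.6] op 0.684
```

View pics/c3.png

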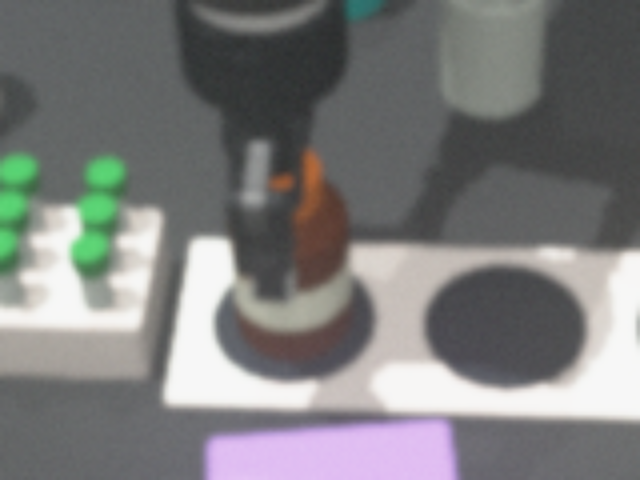

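apply_moves:
  plan: "0 -0.1 0.1 0 0 0 1;0 -0.1 0.2 0 0 0 1;0 -0.1 0.2 0 0 0 1;0 -0.1 0.2 0 0 0 1;0 -0.1 0.2 0 0 0 1"

```text
time: 5.4
ee_pos: [0.6168, -0.1053, 0.0657]
tool_rot: [0.736, 0.677, -0.001, -0.001]
force: [-2.6, 0.9, 4.0]
opening: 0.689
```

Contact (force now up). Release and rise.

apply_moves:
  plan: "0 0 0 0 0 0 0;0 0 0 0 0 0 0;0 0 0 0 0 0 0;0 0 0 0 0 0 0;0 0 -1 0 0 0 0"

```text
time: 5.9
ee_pos: [0.616, -0.1051, 0.0743]
tool_rot: [0.736, 0.677, -0.001, -0.002]
force: [0.3, 0.0, -0.8]
opening: 1.0
```

apply_moves:
  plan: "0 0 -4 0 0 0 0;0 0 -8 0 0 0 0;0 0 -12 0 0 0 0;0 0 -15 0 0 0 0;0 0 -15 0 0 0 0"

```text
time: 6.4
ee_pos: [0.6192, -0.1059, 0.2317]
tool_rot: [0.736, 0.677, 0.002, 0.004]
force: [-0.1, -0.3, 0.5]
opening: 1.005
```

```bash
python3 -c "
from h import *
c=calibration('wrist'); im=camera('wrist'); cv2.imwrite('pics/w4.png',im[:,:,::-1])
H,S,V=hsv(im)
circ((H>3)&(H<20)&(S>140)&(V>180),.116,'wrist',c,.025,.045)
circ((V>150)&(S<60),.006,'wrist',c,.08,.095)
go(.445,-.304,.21)
"
```

```text
px [252. 180.] world [ 0.6182 -0.1005] diam [0.0333 0.0348]
px [253.  59.] world [0.6273 0.0086] diam [0.0858 0.0868]
shift cm [-21.19 -15.63   1.82] turn [0.2 0.1 0.1] t 6.45 ee [ 0.6181 -0.1056  0.2286] F [ 0.   0.4 -1.2] op 1.006
```

View pics/w4.png

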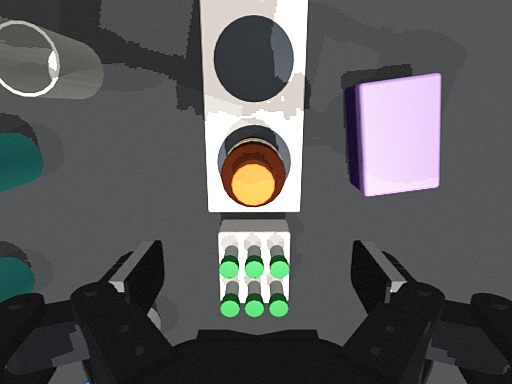

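The amber bottle stands on the rack seat. Measured in the same image against the middle seat, it is within about 1 mm of centre. Next is the white bottle.

apply_moves:
  plan: "-21.2 -15.6 0 0 0 0 0;-21.2 -15.6 0 0 0 0 0;-21.2 -15.6 0 0 0 0 0;-21.2 -15.6 0 0 0 0 0;-21.2 -15.6 0 0 0 0 0"

```text
time: 6.95
ee_pos: [0.4509, -0.2945, 0.2245]
tool_rot: [0.735, 0.678, -0.001, -0.002]
force: [1.3, -0.5, 0.1]
opening: 1.002
```

```bash
python3 -c "
from h import *
go(.445,-.304,.23)
"
```

```text
shift cm [-0.99 -0.51 -0.55] turn [-0.2 -0.1  0.1] t 6.95 ee [ 0.4509 -0.2945  0.2245] F [ 1.3 -0.5  0.1] op 1.002
```

apply_moves:
  plan: "-0.6 -0.3 0 0 0 0 0;-0.6 -0.3 0 0 0 0 0;-0.6 -0.3 0 0 0 0 0;-0.6 -0.3 0 0 0 0 0;-0.6 -0.3 0 0 0 0 0"

```text
time: 7.45
ee_pos: [0.4502, -0.2984, 0.2254]
tool_rot: [0.735, 0.678, -0.001, -0.001]
force: [-0.8, 0.7, -0.3]
opening: 1.004
```

```bash
python3 -c "
from h import *
c=calibration('wrist'); im=camera('wrist'); cv2.imwrite('pics/w5.png',im[:,:,::-1])
H,S,V=hsv(im)
circ((H>100)&(H<125)&(S>150)&(V>170),.11,'wrist',c,.025,.045)
go(.445,-.304,.21)
"
```

```text
px [249. 199.] world [ 0.4457 -0.3042] diam [0.0318 0.0328]
px [251. 198.] world [ 0.4451 -0.3041] diam [0.0336 0.0338]
shift cm [-0.58 -0.46  1.54] turn [-0.1 -0.   0.2] t 7.5 ee [ 0.4501 -0.2986  0.2254] F [-0.4 -0.9 -0.4] op 1.001
```

View pics/w5.png

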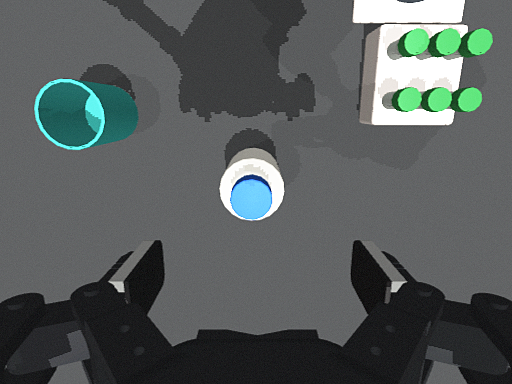

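The blue cap at (251,198) casts to (0.445,−0.304), the same as the other cameras give. Descend.

apply_moves:
  plan: "-0.6 -0.5 4 0 0 0 0;-0.6 -0.5 9 0 0 0 0;-0.6 -0.5 13 0 0 0 0;-0.6 -0.5 16 0 0 0 0;-0.6 -0.5 16.7 0 0 0 0"

```text
time: 8.0
ee_pos: [0.4424, -0.3031, 0.0553]
tool_rot: [0.735, 0.678, -0.001, -0.004]
force: [-0.0, 0.3, 0.9]
opening: 0.995
```

```bash
python3 -c "
from h import *
go(.445,-.304,.058)
"
```

```text
shift cm [-0.06  0.27 -0.27] turn [-0.4 -0.2  0.1] t 8.0 ee [ 0.4424 -0.3031  0.0553] F [-0.   0.3  0.9] op 0.995
```

apply_moves:
  plan: "0 0 0 0 0 0 0;0 0 0 0 0 0 1;0 0 0 0 0 0 1;0 0 0 0 0 0 1;0 0 0 0 0 0 1"
  grip_force: 40

```text
time: 8.5
ee_pos: [0.4446, -0.3059, 0.0608]
tool_rot: [0.736, 0.677, -0.0, 0.001]
force: [-0.1, 1.2, 5.8]
opening: 0.687
```

apply_moves:
  plan: "0 0 0 0 0 0 1;0 0 -3 0 0 0 1;0 0 -8 0 0 0 1;0 0 -13 0 0 0 1;0 0 -15 0 0 0 1"

```text
time: 9.0
ee_pos: [0.4454, -0.3064, 0.2149]
tool_rot: [0.736, 0.677, -0.0, 0.004]
force: [-0.2, 0.1, -2.3]
opening: 0.686
```

```bash
python3 -c "
from h import *
go(.635,.1165,.21)
"
```

```text
shift cm [43.71 15.42  0.31] turn [0.3 0.3 0.1] t 9.0 ee [ 0.4454 -0.3064  0.2149] F [-0.2  0.1 -2.3] op 0.686
```

apply_moves:
  plan: "43.7 15.4 0.3 0 0 0 1;43.7 15.4 0.3 0 0 0 1;43.7 15.4 0.3 0 0 0 1;43.7 15.4 0.3 0 0 0 1;43.7 15.4 0.3 0 0 0 1"

```text
time: 9.5
ee_pos: [0.5467, -0.0752, 0.2081]
tool_rot: [0.736, 0.677, -0.0, 0.0]
force: [0.5, -0.8, -1.5]
opening: 0.688
```

```bash
python3 -c "
from h import *
go(.6357,.1157,.21)
"
```

```text
shift cm [19.76  7.3  -0.2 ] turn [0.  0.  0.1] t 9.5 ee [ 0.5467 -0.0752  0.2081] F [ 0.5 -0.8 -1.5] op 0.688
```

apply_moves:
  plan: "19.3 7.1 0 0 0 0 1;19.3 7.1 0 0 0 0 1;19.3 7.1 0 0 0 0 1;19.3 7.1 0 0 0 0 1;19.3 7.1 0 0 0 0 1"

```text
time: 10.0
ee_pos: [0.6338, 0.1152, 0.2073]
tool_rot: [0.734, 0.679, 0.001, -0.001]
force: [0.3, -1.1, -1.9]
opening: 0.687
```

apply_moves:
  plan: "0 0 0 0 0 0 1;0 0 2 0 0 0 1;0 0 5 0 0 0 1;0 0 8 0 0 0 1;0 0 10 0 0 0 1"

```text
time: 10.5
ee_pos: [0.6313, 0.1075, 0.1053]
tool_rot: [0.736, 0.677, -0.002, -0.001]
force: [0.2, -0.0, -2.6]
opening: 0.684
```

apply_moves:
  plan: "0 0 0 0 0 0 1;0 0 0 0 0 0 1;0 0 0 0 0 0 1;0 0 0 0 0 0 1;0 0 0 0 0 0 1"

```text
time: 11.0
ee_pos: [0.633, 0.1095, 0.1079]
tool_rot: [0.736, 0.677, 0.0, 0.0]
force: [0.2, -0.1, -1.4]
opening: 0.687
```

```bash
python3 -c "
from h import *
go(.6357,.1157,.0665)
"
```

```text
shift cm [0.64 0.22 4.14] turn [ 0.  -0.   0.1] t 11.0 ee [0.633  0.1095 0.1079] F [ 0.2 -0.1 -1.4] op 0.687
```

apply_moves:
  plan: "0.6 0.2 1 0 0 0 1;0.6 0.2 2.2 0 0 0 1;0.6 0.2 3.2 0 0 0 1;0.6 0.2 3.8 0 0 0 1;0.6 0.2 3.8 0 0 0 1"

```text
time: 11.5
ee_pos: [0.6345, 0.1154, 0.0678]
tool_rot: [0.736, 0.677, -0.001, -0.001]
force: [-0.0, 1.3, -1.1]
opening: 0.684
```

apply_moves:
  plan: "0 0 0 0 0 0 1;0 0 0 0 0 0 1;0 0 0 0 0 0 1;0 0 0 0 0 0 1;0 0 0 0 0 0 1"

```text
time: 12.0
ee_pos: [0.635, 0.1153, 0.0687]
tool_rot: [0.736, 0.677, -0.001, -0.001]
force: [-0.4, -0.1, -2.6]
opening: 0.687
```

```bash
python3 -c "
from h import *
go(.6357,.1157,.0665)
im=camera('scene'); cv2.imwrite('pics/s5.png',im[:,:,::-1])
cv2.imwrite('pics/c5.png',cv2.resize(im[150:270,250:430,::-1],None,fx=4,fy=4))
"
```

```text
shift cm [0.05 0.07 0.22] turn [-0.1  0.   0.1] t 12.0 ee [0.635  0.1153 0.0687] F [-0.4 -0.1 -2.6] op 0.687
```

View pics/c5.png

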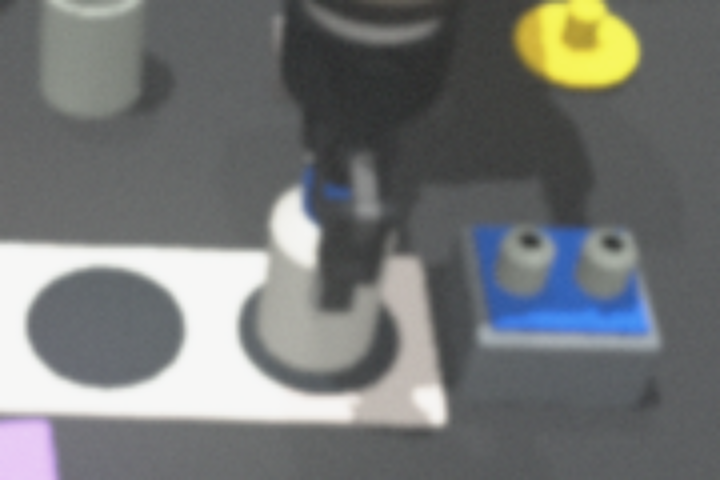

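The white bottle hangs about 2 mm above the port seat, central in it. Set down and release.

apply_moves:
  plan: "0 0 0.1 0 0 0 1;0 0 0.2 0 0 0 1;0 0 0.3 0 0 0 1;0 0 0.3 0 0 0 1;0 0 0.3 0 0 0 1"

```text
time: 12.55
ee_pos: [0.635, 0.1154, 0.0669]
tool_rot: [0.736, 0.677, -0.0, -0.0]
force: [-3.3, 1.1, 7.1]
opening: 0.685
```

apply_moves:
  plan: "0 0 0 0 0 0 0;0 0 0 0 0 0 0;0 0 0 0 0 0 0;0 0 0 0 0 0 0;0 0 -1 0 0 0 0"

```text
time: 13.05
ee_pos: [0.634, 0.1152, 0.0745]
tool_rot: [0.736, 0.677, -0.002, -0.002]
force: [-0.8, 0.3, -0.5]
opening: 1.0
```

apply_moves:
  plan: "0 0 -4 0 0 0 0;0 0 -8 0 0 0 0;0 0 -12 0 0 0 0;0 0 -15 0 0 0 0;0 0 -15 0 0 0 0"

```text
time: 13.55
ee_pos: [0.6374, 0.1155, 0.2322]
tool_rot: [0.736, 0.677, 0.004, 0.003]
force: [0.1, -0.4, 0.5]
opening: 1.004
```

```bash
python3 -c "
from h import *
c=calibration('wrist'); im=camera('wrist'); cv2.imwrite('pics/w6.png',im[:,:,::-1])
H,S,V=hsv(im)
circ((H>100)&(H<125)&(S>150)&(V>170),.116,'wrist',c,.025,.045)
circ((V>150)&(S<60),.006,'wrist',c,.08,.095)
go(.434,.0135,.2)
"
```

```text
px [252. 190.] world [0.6354 0.1172] diam [0.0334 0.0335]
px [254. 251.] world [0.6276 0.0082] diam [0.0859 0.0868]
px [254. 153.] world [0.6367 0.1192] diam [0.0809 0.0831]
shift cm [-11.82 -19.33   2.81] turn [ 0.2 -0.   0.1] t 13.6 ee [0.6363 0.1154 0.229 ] F [-1.  -0.1 -1.1] op 1.001
```

View pics/w6.png

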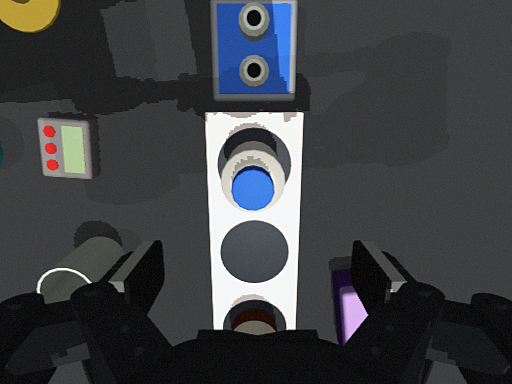

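The white bottle is within about 1.5 mm of the seat centre. Next is the grey steel beaker, at lower left (62,290) in this view.

apply_moves:
  plan: "-11.8 -19.3 0 0 0 0 0;-11.8 -19.3 0 0 0 0 0;-11.8 -19.3 0 0 0 0 0;-11.8 -19.3 0 0 0 0 0;-11.8 -19.3 0 0 0 0 0"

```text
time: 14.1
ee_pos: [0.429, 0.0129, 0.2248]
tool_rot: [0.736, 0.677, -0.002, -0.002]
force: [-0.2, 0.2, 0.0]
opening: 1.0
```

apply_moves:
  plan: "0 0 0 0 0 0 0;0 0 0 0 0 0 0;0 0 0 0 0 0 0;0 0 0 0 0 0 0;0 0 0 0 0 0 0"

```text
time: 14.6
ee_pos: [0.4336, 0.0139, 0.2256]
tool_rot: [0.735, 0.678, -0.001, -0.001]
force: [-0.2, 0.2, 0.3]
opening: 1.0
```

```bash
python3 -c "
from h import *
c=calibration('wrist'); im=camera('wrist'); cv2.imwrite('pics/w7.png',im[:,:,::-1])
H,S,V=hsv(im)
for t in (110,130,150,170): circ((V>t)&(S<60),.08,'wrist',c,.048,.068)
go(.434,.0135,.2)
print(proj('wrist',[[.434,.0135,.08]],c))
"
```

```text
px [258. 188.] world [0.4349 0.0127] diam [0.0509 0.0513]
px [258. 181.] world [0.4351 0.0146] diam [0.059  0.0592]
px [258. 188.] world [0.4349 0.0125] diam [0.0508 0.0516]
px [258. 181.] world [0.4351 0.0147] diam [0.0587 0.0591]
px [258. 181.] world [0.435  0.0148] diam [0.0585 0.0588]
px [258. 181.] world [0.4351 0.0148] diam [0.0583 0.0587]
shift cm [-0.03  0.05  2.57] turn [-0.1  0.   0.1] t 14.65 ee [0.4335 0.0139 0.2257] F [-0.9 -0.3 -0.2] op 1.004
[[257.07155053 183.54813639]]
```

View pics/w7.png

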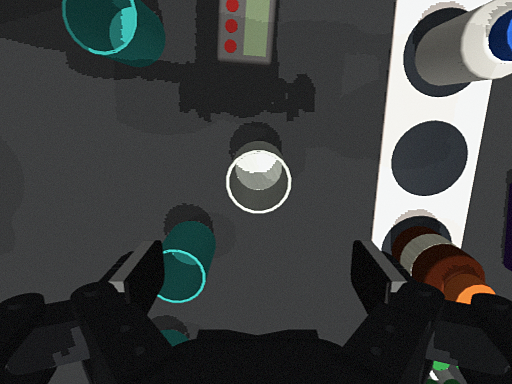

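The white rim circle at (258,181) is the uncoloured grey steel beaker; the turquoise ones at (183,275) and (100,20) are not meant. It casts to (0.435,0.0145) with a 59 mm diameter, which fits. Descend.

apply_moves:
  plan: "0 0.1 5 0 0 0 0;0 0.1 10 0 0 0 0;0 0.1 15 0 0 0 0;0 0.1 17.5 0 0 0 0;0 0.1 18 0 0 0 0"

```text
time: 15.15
ee_pos: [0.432, 0.0139, 0.0433]
tool_rot: [0.735, 0.678, -0.003, -0.003]
force: [0.6, 0.1, 0.6]
opening: 0.997
```

apply_moves:
  plan: "0 0 0 0 0 0 0;0 0 0 0 0 0 1;0 0 0 0 0 0 1;0 0 0 0 0 0 1;0 0 0 0 0 0 1"
  grip_force: 35

```text
time: 15.65
ee_pos: [0.4351, 0.0134, 0.0478]
tool_rot: [0.736, 0.678, 0.001, 0.001]
force: [-0.1, 1.2, 6.6]
opening: 0.697
```

```bash
python3 -c "
from h import *
go(.435,.0145,.045)
"
```

```text
shift cm [ 0.11 -0.02  0.28] turn [0.1 0.  0.1] t 15.65 ee [0.4351 0.0134 0.0478] F [-0.1  1.2  6.6] op 0.697
```

apply_moves:
  plan: "0 0 0 0 0 0 1;0 0 -3 0 0 0 1;0 0 -8 0 0 0 1;0 0 -13 0 0 0 1;0 0 -15 0 0 0 1"

```text
time: 16.15
ee_pos: [0.4359, 0.0133, 0.2014]
tool_rot: [0.736, 0.677, 0.002, 0.003]
force: [0.3, -0.6, -1.8]
opening: 0.697
```

```bash
python3 -c "
from h import *
go(.627,.007,.2)
"
```

```text
shift cm [ 0.94 19.09  0.28] turn [0.4 0.  0.1] t 16.15 ee [0.4359 0.0133 0.2014] F [ 0.3 -0.6 -1.8] op 0.697
```

apply_moves:
  plan: "0.9 19.1 0 0 0 0 1;0.9 19.1 0 0 0 0 1;0.9 19.1 0 0 0 0 1;0.9 19.1 0 0 0 0 1;0.9 19.1 0 0 0 0 1"

```text
time: 16.65
ee_pos: [0.629, 0.0063, 0.195]
tool_rot: [0.736, 0.677, 0.0, 0.0]
force: [0.5, -0.9, -1.9]
opening: 0.695
```

apply_moves:
  plan: "0 0 0 0 0 0 1;0 0 0 0 0 0 1;0 0 0 0 0 0 1;0 0 0 0 0 0 1;0 0 0 0 0 0 1"

```text
time: 17.15
ee_pos: [0.6249, 0.0068, 0.1964]
tool_rot: [0.736, 0.677, -0.0, -0.0]
force: [-0.8, 0.3, -1.1]
opening: 0.695
```

```bash
python3 -c "
from h import *
go(.627,.007,.055)
"
```

```text
shift cm [ 0.04  0.23 14.13] turn [-0.1  0.   0.1] t 17.15 ee [0.6249 0.0068 0.1964] F [-0.8  0.3 -1.1] op 0.695
```

apply_moves:
  plan: "0 0.2 3 0 0 0 1;0 0.2 6 0 0 0 1;0 0.2 9 0 0 0 1;0 0.2 12 0 0 0 1;0 0.2 13.5 0 0 0 1"

```text
time: 17.65
ee_pos: [0.6253, 0.0067, 0.0581]
tool_rot: [0.736, 0.677, -0.002, -0.002]
force: [-0.2, 0.9, -1.8]
opening: 0.698
```

apply_moves:
  plan: "0 0 0 0 0 0 1;0 0 0 0 0 0 1;0 0 0 0 0 0 1;0 0 0 0 0 0 1;0 0 0 0 0 0 1"

```text
time: 18.15
ee_pos: [0.6275, 0.0066, 0.0617]
tool_rot: [0.736, 0.677, -0.0, 0.0]
force: [-0.6, 0.2, -1.6]
opening: 0.692
```

```bash
python3 -c "
from h import *
go(.627,.007,.054)
im=camera('scene'); cv2.imwrite('pics/s8.png',im[:,:,::-1])
cv2.imwrite('pics/c8.png',cv2.resize(im[150:270,190:370,::-1],None,fx=4,fy=4))
"
```

```text
shift cm [ 0.04 -0.05  0.77] turn [0.  0.  0.1] t 18.15 ee [0.6275 0.0066 0.0617] F [-0.6  0.2 -1.6] op 0.692
```

View pics/c8.png

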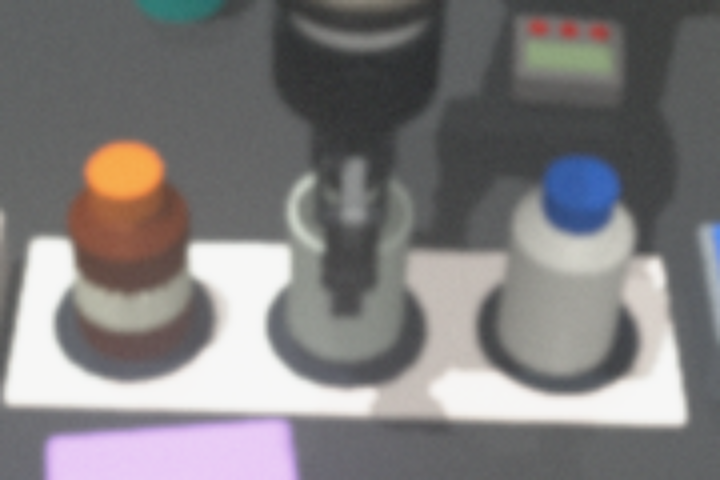

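The amber and white bottles stand in their end seats. The beaker hangs centred over the middle seat, about 8 mm up. Lower it.

apply_moves:
  plan: "0 0 0.3 0 0 0 1;0 0 0.6 0 0 0 1;0 0 0.7 0 0 0 1;0 0 0.7 0 0 0 1;0 0 0.7 0 0 0 1"

```text
time: 18.7
ee_pos: [0.6269, 0.0066, 0.0539]
tool_rot: [0.736, 0.677, -0.001, -0.001]
force: [-2.3, 0.8, 3.2]
opening: 0.693
```

apply_moves:
  plan: "0 0 0.1 0 0 0 1;0 0 0.2 0 0 0 1;0 0 0.2 0 0 0 1;0 0 0.2 0 0 0 1;0 0 0.2 0 0 0 1"

```text
time: 19.2
ee_pos: [0.6269, 0.0067, 0.0538]
tool_rot: [0.736, 0.677, -0.0, -0.0]
force: [-7.5, -0.5, 15.2]
opening: 0.695
```

apply_moves:
  plan: "0 0 -0.2 0 0 0 1;0 0 -0.2 0 0 0 0;0 0 -0.2 0 0 0 0;0 0 -0.2 0 0 0 0;0 0 -0.8 0 0 0 0"

```text
time: 19.7
ee_pos: [0.6264, 0.0066, 0.0587]
tool_rot: [0.736, 0.677, -0.001, -0.001]
force: [-0.9, 0.3, -0.7]
opening: 1.002
```

apply_moves:
  plan: "0 0 -3 0 0 0 0;0 0 -7 0 0 0 0;0 0 -12 0 0 0 0;0 0 -17 0 0 0 0;0 0 -18 0 0 0 0"

```text
time: 20.2
ee_pos: [0.6297, 0.0064, 0.2473]
tool_rot: [0.736, 0.677, 0.003, 0.004]
force: [0.2, 0.0, -0.1]
opening: 1.003
```

apply_moves:
  plan: "0 0 0 0 0 0 0;0 0 0 0 0 0 0;0 0 0 0 0 0 0;0 0 0 0 0 0 0;0 0 0 0 0 0 0"

```text
time: 20.7
ee_pos: [0.6269, 0.0066, 0.2384]
tool_rot: [0.736, 0.677, -0.001, -0.001]
force: [0.3, 0.5, 0.6]
opening: 0.999
```

```bash
python3 -c "
from h import *
c=calibration('wrist'); im=camera('wrist'); cv2.imwrite('pics/w9.png',im[:,:,::-1])
H,S,V=hsv(im)
for t in (200,): circ((V>t)&(S<60),.086,'wrist',c,.048,.068)
H2=np.zeros_like(V)
circ((V<75),.006,'wrist',c,.07,.095)
go(.421,.310,.2)
"
```

```text
px [288. 248.] world [ 0.6212 -0.0993] diam [0.0763 0.0823]
px [250.  84.] world [0.6374 0.1238] diam [0.0824 0.0896]
shift cm [ 28.54 -23.02   3.94] turn [-0.2  0.   0.1] t 20.75 ee [0.6271 0.0066 0.2387] F [-0.1  0.5 -0.7] op 1.0
```

View pics/w9.png

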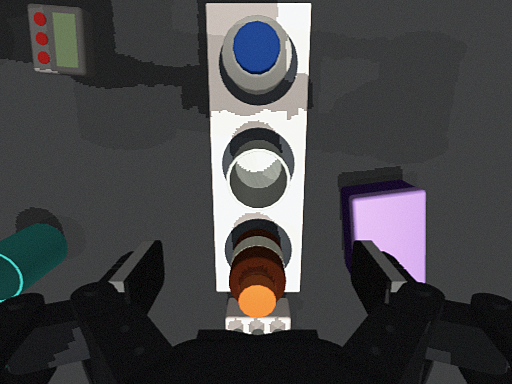

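```bash
python3 -c "
from h import *
im=cv2.imread('pics/w9.png');c=calibration('wrist')
a=np.linspace(0,2*np.pi,40)
for ctr in [(.627,.008)]:
    P=np.stack([ctr[0]+.03*np.cos(a),ctr[1]+.03*np.sin(a),0*a+.086],1)
    p=proj('wrist',P,c); print(p.min(0),p.max(0))
cr=cv2.resize(im[120:230,200:320],None,fx=5,fy=5,interpolation=cv2.INTER_CUBIC)
cv2.imwrite('pics/c9.png',cr)
"
```

```text
[224.49402063 147.71453114] [288.78224317 210.45821872]
```

View pics/c9.png

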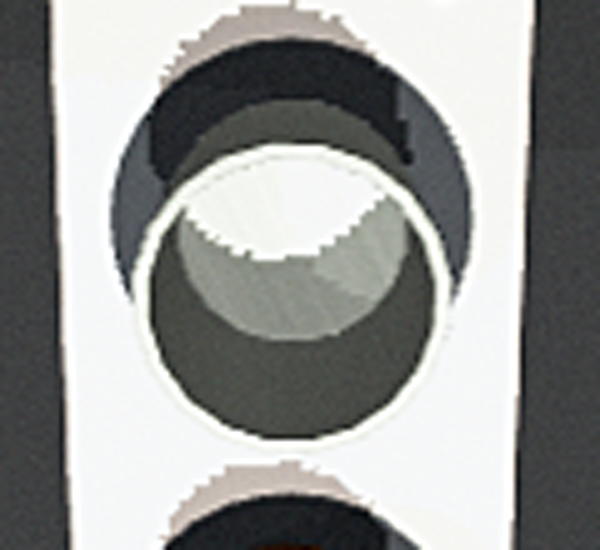

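```bash
python3 -c "
from h import *
c=calibration('wrist')
print(proj('wrist',[[.627,.008,.006],[.627,.008,.086]],c))
print(ray('wrist',(258.3,167),.006,c),ray('wrist',(258.8,179.5),.086,c))
"
```

```text
[[256.98564023 164.73875587]
 [256.64500401 179.93402335]]
[0.62832625 0.00517954 0.006     ] [0.62903673 0.00825068 0.086     ]
```

The beaker is on the middle seat, within about 1 mm of centre. Now the cover.

apply_moves:
  plan: "28.5 -23 0 0 0 0 0;28.5 -23 0 0 0 0 0;28.5 -23 0 0 0 0 0;28.5 -23 0 0 0 0 0;28.5 -23 0 0 0 0 0"

```text
time: 21.25
ee_pos: [0.4854, 0.2147, 0.2398]
tool_rot: [0.736, 0.677, -0.001, -0.001]
force: [1.2, 0.9, -0.6]
opening: 1.003
```

```bash
python3 -c "
from h import *
go(.421,.310,.2)
"
```

```text
shift cm [ 8.96 -7.2   4.  ] turn [-0.1 -0.   0.1] t 21.25 ee [0.4854 0.2147 0.2398] F [ 1.2  0.9 -0.6] op 1.003
```

apply_moves:
  plan: "8.6 -6.9 4 0 0 0 0;8.6 -6.9 4 0 0 0 0;8.6 -6.9 4 0 0 0 0;8.6 -6.9 4 0 0 0 0;8.6 -6.9 4 0 0 0 0"

```text
time: 21.75
ee_pos: [0.4253, 0.3048, 0.2001]
tool_rot: [0.735, 0.678, -0.001, -0.0]
force: [-0.4, 0.5, 0.6]
opening: 1.001
```

apply_moves:
  plan: "0 0 0 0 0 0 0;0 0 0 0 0 0 0;0 0 0 0 0 0 0;0 0 0 0 0 0 0;0 0 0 0 0 0 0"

```text
time: 22.25
ee_pos: [0.4253, 0.3045, 0.2001]
tool_rot: [0.736, 0.677, -0.001, -0.001]
force: [-0.2, 0.6, -0.6]
opening: 1.004
```

```bash
python3 -c "
from h import *
c=calibration('wrist'); im=camera('wrist'); cv2.imwrite('pics/w10.png',im[:,:,::-1])
H,S,V=hsv(im)
circ((H>20)&(H<36)&(S>90)&(V>70),.011,'wrist',c,.06,.08)
print(proj('wrist',[[.421,.31,.039]],c))
go(.421,.310,.027)
"
```

```text
px [235. 170.] world [0.4221 0.3115] diam [0.0715 0.0722]
[[251.6458649  174.12666857]]
shift cm [ 0.5  -0.43 17.31] turn [-0.1  0.   0.1] t 22.3 ee [0.4252 0.3046 0.2001] F [ 0.5 -0.3  0.4] op 0.999
```

View pics/w10.png

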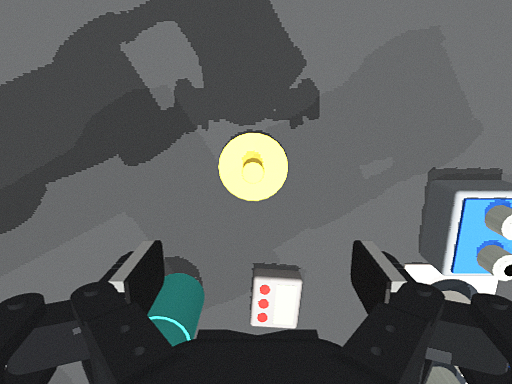

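apply_moves:
  plan: "0.6 -0.3 4 0 0 0 0;0.6 -0.3 8 0 0 0 0;0.6 -0.3 12 0 0 0 0;0.6 -0.3 15.5 0 0 0 0;0.6 -0.3 16.5 0 0 0 0"

```text
time: 22.8
ee_pos: [0.4202, 0.3099, 0.0318]
tool_rot: [0.736, 0.677, -0.004, -0.001]
force: [0.2, 0.2, 0.1]
opening: 1.003
```

apply_moves:
  plan: "0 0 0 0 0 0 0;0 0 0 0 0 0 0;0 0 0 0 0 0 0;0 0 0 0 0 0 0;0 0 0 0 0 0 0"

```text
time: 23.3
ee_pos: [0.4227, 0.3113, 0.0361]
tool_rot: [0.736, 0.677, 0.0, -0.0]
force: [0.2, -0.0, 0.0]
opening: 1.0
```

```bash
python3 -c "
from h import *
go(.422,.311,.028)
"
```

```text
shift cm [-0.04 -0.07  0.81] turn [-0.  -0.1  0.1] t 23.3 ee [0.4227 0.3113 0.0361] F [ 0.2 -0.   0. ] op 1.0
```

apply_moves:
  plan: "0 0 0.5 0 0 0 0;0 0 0.8 0 0 0 0;0 0 0.8 0 0 0 0;0 0 0.8 0 0 0 0;0 0 0.8 0 0 0 0"

```text
time: 23.8
ee_pos: [0.4222, 0.311, 0.027]
tool_rot: [0.736, 0.677, -0.001, -0.001]
force: [0.7, -0.6, -0.3]
opening: 1.0
```

apply_moves:
  plan: "0 0 0 0 0 0 1;0 0 0 0 0 0 1;0 0 0 0 0 0 1;0 0 0 0 0 0 1;0 0 0 0 0 0 1"
  grip_force: 30

```text
time: 24.3
ee_pos: [0.4223, 0.3111, 0.0272]
tool_rot: [0.736, 0.677, -0.001, -0.001]
force: [-0.1, -1.0, 1.4]
opening: 0.247
```

apply_moves:
  plan: "0 0 0 0 0 0 1;0 0 0 0 0 0 1;0 0 0 0 0 0 1;0 0 0 0 0 0 1;0 0 0 0 0 0 1"

```text
time: 24.8
ee_pos: [0.4223, 0.3111, 0.0272]
tool_rot: [0.736, 0.677, -0.0, -0.001]
force: [-1.4, -0.8, 4.0]
opening: 0.244
```

```bash
python3 -c "
from h import *
go(.422,.311,.028)
"
```

```text
shift cm [-0.01 -0.03 -0.08] turn [-0.1 -0.   0.1] t 24.8 ee [0.4223 0.3111 0.0272] F [-1.4 -0.8  4. ] op 0.244
```

apply_moves:
  plan: "0 0 -2 0 0 0 1;0 0 -6 0 0 0 1;0 0 -11 0 0 0 1;0 0 -16 0 0 0 1;0 0 -18 0 0 0 1"

```text
time: 25.3
ee_pos: [0.4239, 0.3118, 0.2117]
tool_rot: [0.736, 0.677, 0.003, 0.0]
force: [0.0, 0.1, -1.2]
opening: 0.242
```

```bash
python3 -c "
from h import *
c=calibration('wrist'); im=camera('wrist'); cv2.imwrite('pics/w11.png',im[:,:,::-1])
go(.628,.0075,.205)
"
```

```text
shift cm [-28.7   22.77   0.82] turn [ 0.4 -0.3  0.1] t 25.35 ee [0.4246 0.3122 0.2132] F [0.8 0.9 1. ] op 0.248
```

View pics/w11.png

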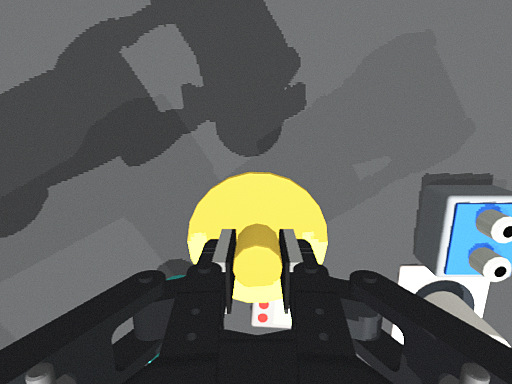

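The cover is held by its knob, level. Carry it to the beaker.

apply_moves:
  plan: "-28.7 22.7 0 0 0 0 1;-28.7 22.7 0 0 0 0 1;-28.7 22.7 0 0 0 0 1;-28.7 22.7 0 0 0 0 1;-28.7 22.7 0 0 0 0 1"

```text
time: 25.85
ee_pos: [0.5614, 0.101, 0.2058]
tool_rot: [0.736, 0.677, -0.001, -0.001]
force: [0.3, -0.1, -1.2]
opening: 0.241
```

```bash
python3 -c "
from h import *
go(.628,.0075,.2)
"
```

```text
shift cm [-8.77  7.41  0.55] turn [-0.2  0.   0.1] t 25.85 ee [0.5614 0.101  0.2058] F [ 0.3 -0.1 -1.2] op 0.241
```

apply_moves:
  plan: "-8.5 7.2 0 0 0 0 1;-8.5 7.2 0 0 0 0 1;-8.5 7.2 0 0 0 0 1;-8.5 7.2 0 0 0 0 1;-8.5 7.2 0 0 0 0 1"

```text
time: 26.35
ee_pos: [0.6248, 0.0131, 0.2057]
tool_rot: [0.736, 0.677, -0.001, -0.002]
force: [-0.7, -0.3, -0.6]
opening: 0.247
```

apply_moves:
  plan: "0 0 0 0 0 0 1;0 0 0 0 0 0 1;0 0 0 0 0 0 1;0 0 0 0 0 0 1;0 0 0 0 0 0 1"

```text
time: 26.85
ee_pos: [0.6257, 0.0126, 0.2068]
tool_rot: [0.735, 0.678, -0.001, -0.001]
force: [0.3, -0.2, -0.2]
opening: 0.242
```

```bash
python3 -c "
from h import *
go(.628,.0075,.125)
c=calibration('wrist'); im=camera('wrist'); cv2.imwrite('pics/w12.png',im[:,:,::-1])
"
```

```text
shift cm [-0.49  0.29  8.18] turn [-0.1  0.   0.1] t 26.85 ee [0.6257 0.0126 0.2068] F [ 0.3 -0.2 -0.2] op 0.242
```

View pics/w12.png

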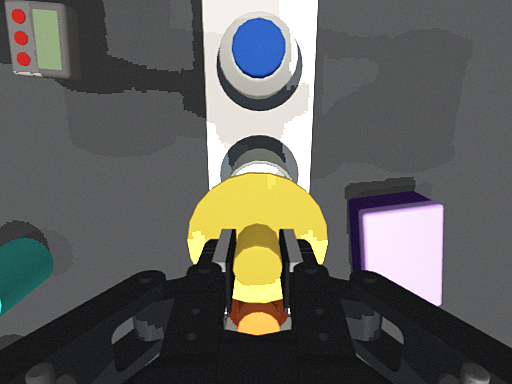

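apply_moves:
  plan: "-0.5 0.3 2 0 0 0 1;-0.5 0.3 4 0 0 0 1;-0.5 0.3 6 0 0 0 1;-0.5 0.3 7.5 0 0 0 1;-0.5 0.3 8 0 0 0 1"

```text
time: 27.4
ee_pos: [0.6272, 0.007, 0.1248]
tool_rot: [0.736, 0.677, -0.002, -0.002]
force: [-0.3, 0.2, -1.5]
opening: 0.241
```

apply_moves:
  plan: "0 0 0 0 0 0 1;0 0 0 0 0 0 1;0 0 0 0 0 0 1;0 0 0 0 0 0 1;0 0 0 0 0 0 1"

```text
time: 27.9
ee_pos: [0.6284, 0.007, 0.1272]
tool_rot: [0.736, 0.677, -0.0, -0.0]
force: [0.2, -0.0, -0.1]
opening: 0.247
```

```bash
python3 -c "
from h import *
go(.628,.0075,.1075)
im=camera('scene'); cv2.imwrite('pics/c13.png',cv2.resize(im[130:270,190:370,::-1],None,fx=4,fy=4))
"
```

```text
shift cm [ 0.05 -0.04  1.97] turn [-0.   0.   0.1] t 27.9 ee [0.6284 0.007  0.1272] F [ 0.2 -0.  -0.1] op 0.247
```

View pics/c13.png

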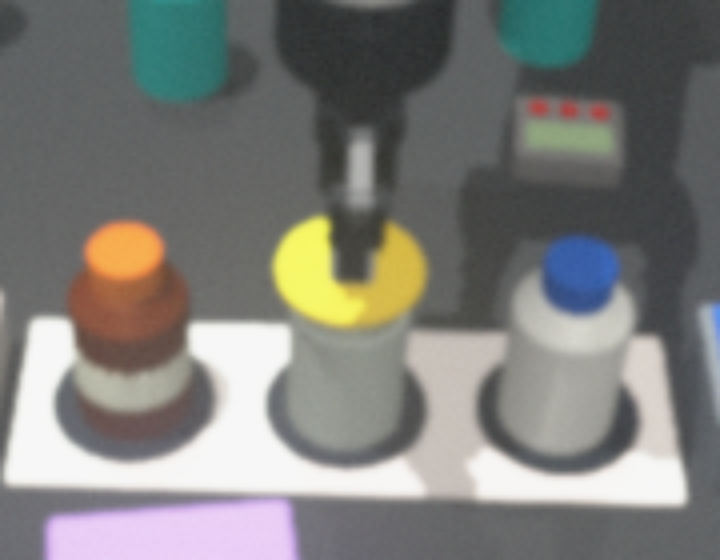

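The cover is centred above the beaker, about 2 cm high. Lower it gently.

apply_moves:
  plan: "0 0 0.5 0 0 0 1;0 0 1 0 0 0 1;0 0 1.5 0 0 0 1;0 0 1.7 0 0 0 1;0 0 1.7 0 0 0 1"

```text
time: 28.45
ee_pos: [0.6279, 0.007, 0.109]
tool_rot: [0.736, 0.677, -0.001, -0.001]
force: [0.2, 0.2, -1.5]
opening: 0.242
```

apply_moves:
  plan: "0 0 0.1 0 0 0 1;0 0 0.1 0 0 0 1;0 0 0.2 0 0 0 1;0 0 0.2 0 0 0 1;0 0 0.2 0 0 0 1"

```text
time: 28.95
ee_pos: [0.6282, 0.007, 0.1077]
tool_rot: [0.736, 0.677, -0.001, -0.001]
force: [-0.4, -0.3, -0.0]
opening: 0.243
```

```bash
python3 -c "
from h import *
go(.628,.0075,.1075)"
```

```text
shift cm [ 0.05 -0.02  0.02] turn [-0.1  0.   0.1] t 28.95 ee [0.6282 0.007  0.1077] F [-0.4 -0.3 -0. ] op 0.243
```

apply_moves:
  plan: "0 0 0.1 0 0 0 1;0 0 0.1 0 0 0 1;0 0 0.1 0 0 0 1;0 0 0.1 0 0 0 1;0 0 0.1 0 0 0 1"

```text
time: 29.45
ee_pos: [0.6283, 0.007, 0.1072]
tool_rot: [0.736, 0.677, -0.0, -0.0]
force: [-0.6, 0.5, 5.4]
opening: 0.245
```

apply_moves:
  plan: "0 0 0 0 0 0 0.5;0 0 0 0 0 0 0.5;0 0 0 0 0 0 0.5;0 0 0 0 0 0 0.5;0 0 0 0 0 0 0.5"

```text
time: 29.95
ee_pos: [0.6281, 0.007, 0.1065]
tool_rot: [0.736, 0.677, -0.001, -0.001]
force: [-0.8, -0.0, -0.4]
opening: 0.499
```

apply_moves:
  plan: "0 0 -1 0 0 0 0.5;0 0 -3 0 0 0 0.5;0 0 -6 0 0 0 0.5;0 0 -10 0 0 0 0.5;0 0 -13 0 0 0 0.5"

```text
time: 30.45
ee_pos: [0.6288, 0.007, 0.24]
tool_rot: [0.736, 0.677, 0.0, 0.0]
force: [0.0, -0.3, 0.1]
opening: 0.499
```

```bash
python3 -c "
from h import *
go(.45,-.02,.25)
c=calibration('wrist'); im=camera('wrist'); cv2.imwrite('pics/w14.png',im[:,:,::-1])
"
```

```text
shift cm [ -4.15 -17.59  -1.02] turn [0.1 0.  0.1] t 30.45 ee [0.6288 0.007  0.24  ] F [ 0.  -0.3  0.1] op 0.499
```

View pics/w14.png

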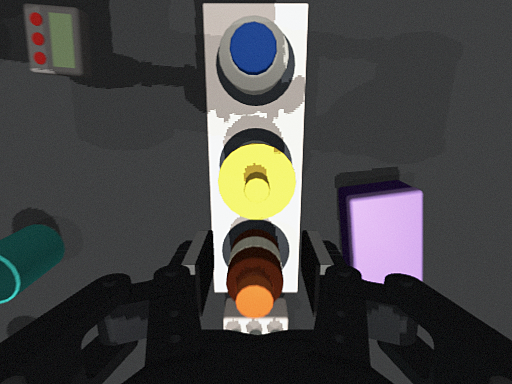

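The cover is on the beaker, knob at (256,187). I'll back away and check with all the fixed cameras.

apply_moves:
  plan: "-8 -26 -4 0 0 0 0.5;-8 -26 -4 0 0 0 0.5;-8 -26 -4 0 0 0 0.5;-8 -26 -4 0 0 0 0.5;-8 -26 -4 0 0 0 0.5"

```text
time: 31.0
ee_pos: [0.3849, -0.0462, 0.2741]
tool_rot: [0.735, 0.678, -0.0, -0.0]
force: [0.4, -0.1, 1.4]
opening: 0.5
```

apply_moves:
  plan: "-30 0 -4 0 0 0 0.5;-30 0 -4 0 0 0 0.5;-30 0 -4 0 0 0 0.5;-30 0 -4 0 0 0 0.5;-30 0 -4 0 0 0 0.5"

```text
time: 31.5
ee_pos: [0.3659, -0.295, 0.3077]
tool_rot: [0.736, 0.677, -0.001, 0.0]
force: [0.2, 0.9, 0.7]
opening: 0.496
```

```bash
python3 - <<'E'
from h import *
print(observe()['ee_pos'],observe()['force'])
for n in ('top','scene'):
    c=calibration(n); im=camera(n); cv2.imwrite(f'pics/{n}F.png',im[:,:,::-1]); H,S,V=hsv(im)
    for k,m,z in (("orange",(H>3)&(H<20)&(S>140)&(V>200),.116),("blue",(H>100)&(H<125)&(S>150)&(V>120),.116),("yellow",(H>22)&(H<36)&(S>90)&(V>90),.091),("purple",(H>125)&(H<150)&(S>80)&(V>100),.058)):
        for ct,s in blobs(m,40): print(n,k,ct,s[4],ray(n,ct,z,c).round(4))
a=cv2.imread('pics/topF.png')[60:260,100:420];b=cv2.imread('pics/sceneF.png')[120:320,110:430]
cv2.imwrite('pics/F.png',cv2.resize(np.vstack([a,b]),None,fx=1.5,fy=1.5,interpolation=cv2.INTER_CUBIC))
E
```

```text
[ 0.36587736 -0.29503585  0.30768454] [0.21185648 0.92252609 0.6895284 ]
top orange [299.8 145.9] 200 [ 0.6169 -0.102   0.116 ]
top blue [152.  141.7] 553 [0.6278 0.2167 0.116 ]
top blue [199.6 139.2] 170 [0.6328 0.1146 0.116 ]
top yellow [249.9 144.3] 844 [0.6269 0.0061 0.091 ]
scene orange [220.6 192.5] 205 [ 0.6172 -0.1004  0.116 ]
scene blue [335. 196.] 195 [0.6354 0.1166 0.116 ]
scene blue [389.2 223.5] 463 [0.7079 0.2023 0.116 ]
scene yellow [276.9 203.9] 893 [0.628  0.0074 0.091 ]
scene purple [236.6 299.4] 410 [ 0.8149 -0.0743  0.058 ]
```

View pics/F.png

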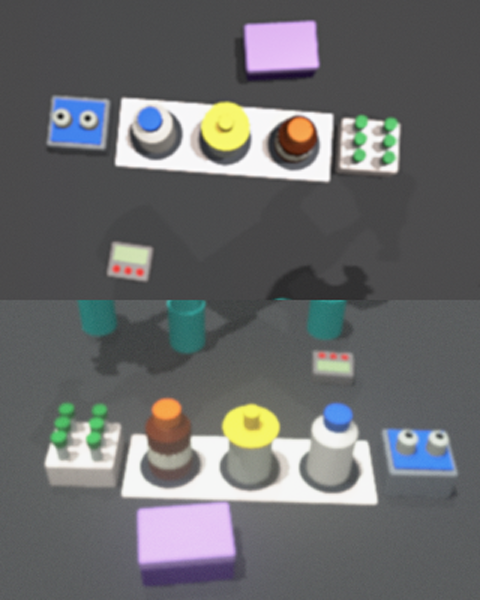

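Both views show the amber bottle on the seat by the rack, the covered beaker in the middle and the white bottle by the port. All three stand upright, and the timer and tip box have not moved. Let the arm settle, then hand in.

apply_moves:
  plan: "0 0 0 0 0 0 0.5;0 0 0 0 0 0 0.5;0 0 0 0 0 0 0.5;0 0 0 0 0 0 0.5;0 0 0 0 0 0 0.5"

```text
time: 32.1
ee_pos: [0.3668, -0.2923, 0.3067]
tool_rot: [0.735, 0.678, -0.001, -0.001]
force: [-0.4, -0.7, -0.0]
opening: 0.5
```

```bash
python3 -c "
from bench import hand_in
print(hand_in())"
```

```text
the job is handed in; nothing more can be done
None
```

The rinse station is laid out and the job was handed in at about 32 s. The amber bottle stands on the seat by the rack, the white bottle on the seat by the wash port, and the steel beaker on the middle seat. The yellow cover is on the beaker, knob up. I placed them in that order, let go of everything and moved the arm clear.

- **Centring:** My last checks put the amber bottle and the beaker with its cover within about 1–2 mm of their seat centres.
- **White bottle:** The views disagreed slightly. The scene and wrist cameras put it about 1.5–2 mm off centre. The top camera gave nearly 4 mm, of which I put about 1.5 mm down to bias, because it showed the same offset at the start. I left the bottle as it was.
- **Cover:** It touched down at the height expected for a seated cover, to within about 1 mm. In the final pictures it looks level.
- **Timer and tip box:** Both look unmoved in the final pictures. I compared them by eye and did not measure them.
- **Forces:** The highest tool force reading I saw was about 17 N, while setting the beaker down.

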